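Fan on, then raise the weighing hood's sash to its working mark

TASK

Get the small weighing hood ready for use: first switch its fan on by pressing down the red near half of the rocker switch, then gently push the counterweighted sash up from beneath its yellow lip until the lip is level with the green arrow on the right post, and leave it standing there. Touch it only, do not pinch the lip or shift the arrow, and leave the glassware and tools around undisturbed.

Things in the scene. Friction and masses are not known exactly. Their poses are not given: they have to be found in the camera images.
- hood: Weighing hood fixed on the bench, 190 deep, 220 wide, 250 high: clear walls, white base, balance inside. Origin: centre of its underside; x points into the hood, y to its left, z up. Above a 45 mm kick panel the front leans back 38 degrees from vertical. Fan module on its right side, 104 wide: low switch panel 34 high in front, drum 102 high behind. Left wall: counterweight guide, 22 proud.
- sash (a joint): Travel of the sash up the sloping front in m: 0 shut, largest 0.105. It is counterbalanced and stays where it is left; moving it takes about 3 to 5 N along the slope.
- lip_under (a point): Middle of the underside of the yellow lip on the sash's lower edge: 166 long (hood's y), 8 thick, standing out square from the glass. This point is 13 mm in from its front edge, 17 mm out from the glass. Own z axis: up the slope, as the sash travels; y: to the hood's left; -x: square out of the sash. Free space below; above, an aluminium cowl slopes back from lip to glass over 42 mm.
- lip_end (a point): Centre of the lip's right-hand end (half-way through its thickness): same axes as lip_under, 83 mm to the right of it and 4 mm up the slope.
- mark_tip (a point): Tip of the green arrow, a 16 mm high clip set stiffly on the right post at the working height; it points left at the lip's end. Axes as lip_under. The sash is right when lip_end's z in this frame is 0.
- rocker_press (a point): Point on top of the red near half of the rocker switch, 25 mm from its pivot towards the hood's front, moving with it; it goes down about 9 mm when pressed. The paddle is a shallow V, 58 long (hood's x), 30 wide. Press straight down here or up to 5 mm nearer the front.
- rocker (a joint): Angle of the rocker in rad: 0 off (near half raised), 0.36 fully over (on; near half then lies level). It stays where it is put; pressing takes about 2 N at the point.
- lip: The yellow lip itself, a part of the sash; origin in the middle of its length at the plane of the sash, on its underside; axes as lip_under.
- cowl: The aluminium cowl over the lip, a part of the sash (same origin as the lip).
- pan_crucible: Small light-grey crucible, 28 mm wide, 20 mm high, standing loose on the balance pan in the hood; origin at its underside. Leave alone.
- crucible: Small light-grey crucible, 26 mm wide, 18 mm high, loose on the bench left of the hood; origin at its underside. Leave alone.
- vial: Glass sample vial with blue cap, 27 mm wide, 60 mm high, standing loose left of the hood; origin at its underside. Leave alone.
- acid_bottle: White reagent bottle with black cap, 64 mm wide, 130 mm high, standing loose left of the hood; origin at its underside. Leave alone.
- tweezers: Steel tweezers, 131 mm long, 8 mm high, lying loose at the bench's edge to the left in front of the hood; origin under their middle. Leave alone.
- bomb: Steel combustion bomb, 70 mm wide, 148 mm high, standing loose farther to the left; origin at its underside. Leave alone.

How it is judged:
By the outcome, as a careful person would: the job done as asked, in the order asked, and still so for the second after the job is handed in, with the robot touching nothing.
It also fails if it takes over 38 s, if anything falls off the work surface, if the arm or the gripper's body presses on something with over 40 N, if the wrist force passes 120 N, or if a joint passes its speed limit or range.

ROBOT

A 6-joint arm with a two-finger parallel gripper is mounted at the origin on a cart in front of the work surface, level with it; the furniture and walls round the work are solid. World frame = base frame: x ahead of the robot, y to its left, z up, the work surface at z = 0. Lengths are in m, angles in rad, forces in N, time in s.
With the tool pointing down it reaches from about 0.35 to 0.8 m from the base axis. Payload 7.3 kg.
Tool frame: the origin (TCP) lies between the finger pads; the fingertips stand 25 mm ahead of it and the grasp point (between the pads) lies 6 mm ahead of it (r.tip_extent is the distance from the TCP to the fingertips, in m); z points along the fingers, y is the line along which they close (so a half turn about z gives the same grasp; the last joint's range is limited). The gripper opens to 85 mm and grips with 20 to 120 N. Pads are 22 mm wide; open, the fingers measure 114 mm over their backs; the gripper's body (76 mm by 85 mm) begins 54 mm behind the grasp point. The pads swing forward as they close: fully open they stand 13 mm farther back than shut.
Start: joints at [-1.354, 0.342, 1.524, -0, 1.275, -0.146], TCP at [0.186, -0.491, 0.256] pointing down, gripper open.
Joint ranges: [-2.53, 2.53], [-0.77, 2.02], [0.04, 2.7], [-1, 4.14], [0.28, 2.66], [-3.11, 3.11]. Speed limits (rad/s): [2.57, 2.57, 3.14, 3.14, 3.14, 3.14].

INTERFACE

Orientations are given as a unit quaternion [x, y, z, w].
In Python, from workcell import r, command_gripper, optics gives the robot as it stands. The module is installed in compiled form; this text tells all that it offers. Calls block until the motion is done:
- r.reach(position, orientation): joint-space move of the TCP to a pose.
- r.move_straight(position, orientation=None, speed=0.15, max_force=None): straight line of the TCP; orientation=None keeps the orientation; speed is the mean speed in m/s. With max_force (N) it stops when the force on the tool has changed by that much, and returns True; else False.
- r.movej(angles): joint-space move.
- command_gripper(opening, force=None): finger opening in m; force is the grip in N (None keeps the last); returns when the fingers have stopped.
- r.hold(seconds).
- r.solve_ik(position, orientation): joint angles nearest the present ones, or None.
- r.read_state(): the state.
- optics.get_image(name): name is "scene" or "top" or "wrist"; returns (picture, depth): 480x640x3 uint8, red, green, blue; 480x640 float32, m along the optical axis (not along the pixel's ray), 0 where there is no reading.
- optics.camera_model(name): a dict with "K" (3x3 intrinsics, pixels), "k1" (the pictures are not rectified: a ray, as slopes to the right and down, at radius r is drawn at 1 + k1 r^2 times it, then the intrinsics apply), "R" (3x3) and "t" (3): a world point X has camera coordinates R X + t; the wrist camera has in their place "tool_from_camera" (4x4, takes a point from camera to tool coordinates, whose origin is the TCP and whose axes are the flange's). Camera axes: x right, y down, z forward; pixel columns grow to the right and rows downward; lengths in m; the calibration is good to about 2 mm. A picture is of the moment at which its call begins: read the wrist's pose just before it. camera_model takes no time and is no camera call.
A pose or a line that the arm cannot do raises r.PlanningError and nothing moves.
- r.finish_job(): hands the job in; it is judged then, once.
The state is a dict: "time_s": time; "joint_positions": joint angles; "dq": joint speeds; "tau": joint torques, N m; "eef_pos": TCP position; "eef_rot": TCP orientation; "contact_force": force on the tool from outside, world axes, zero at the start; "torque": the same for the moment, N m; "grip_width": finger opening in m; "grip_force": force on a finger pad.
Only numpy, scipy, OpenCV 4.12 (cv2) and the standard library are available. Lean on these libraries where they do the work, as an engineer would, in place of code of your own. Each camera call takes 0.05 s, during which the arm holds its last target. There are 200 camera calls.

## Working session

There is one attempt and no reset: what is moved stays moved. The work goes in short steps, each a Python script; the robot and the scene stay as the last script left them, time stands still between calls to the robot, and variables do not carry over. Pictures are saved under pics/ and viewed, at most 10 in all, crops included, and the job is handed in when it is done.

```bash
mkdir -p pics; cat > h.py <<'E'
import numpy as np, cv2
from workcell import r, command_gripper, optics
from scipy.spatial.transform import Rotation as Ro
def und(cm,uv):
    K=cm["K"];d=np.array([(uv[0]-K[0][2])/K[0][0],(uv[1]-K[1][2])/K[1][1]]);s=d.copy()
    for _ in range(20): s=d/(1+cm["k1"]*(s@s))
    return np.array([s[0],s[1],1.])
def cam(name,st=None):
    cm=optics.camera_model(name)
    if name=="wrist":
        T=np.eye(4);T[:3,:3]=Ro.from_quat(st["eef_rot"]).as_matrix();T[:3,3]=st["eef_pos"]
        M=T@np.array(cm["tool_from_camera"]);return cm,M[:3,:3],M[:3,3]
    R=np.array(cm["R"]);return cm,R.T,-R.T@np.array(cm["t"])
def pt(c,uv,depth):
    cm,A,o=c; return A@(und(cm,uv)*depth)+o
def ray(c,uv):
    cm,A,o=c; d=A@und(cm,uv); return o,d/np.linalg.norm(d)
def cloud(c,depth):
    cm=c[0];K=np.array(cm["K"],float);v,u=np.mgrid[:480,:640]
    k=cm["k1"];q=cv2.undistortPoints(np.stack([u,v],-1).reshape(-1,1,2).astype(np.float64),K,np.array([k,0,0,0.])).reshape(480,640,2)
    P=np.dstack([q,np.ones((480,640))])*depth[...,None]
    return P@c[1].T+c[2]
E
python3 - <<'E'
from h import *
for n in ["scene","top"]:
    p,d=optics.get_image(n); cv2.imwrite(f"pics/{n}0.png",p[...,::-1]); np.savez(f"{n}0.npz",p=p,d=d)
    c=cam(n);print(n,c[2].round(3),c[1][:,2].round(3),c[0]["k1"])
    P=cloud(c,d); np.save(f"{n}0P.npy",P)
s=r.read_state();print(s["eef_pos"],s["eef_rot"],s["time_s"],s["grip_width"]);print(optics.camera_model("wrist")["tool_from_camera"])
E
```

```text
scene [-0.354  0.588  0.544] [ 0.733 -0.539 -0.415] -0.05738905875459548
top [ 0.256 -0.013  1.742] [ 0.128  0.009 -0.992] -0.1924631880663036
[ 0.18627346 -0.49048772  0.25570136] [ 9.83586833e-01  1.80434095e-01 -3.07484986e-05 -6.91216775e-04] 0.1 0.08522960232700844
[[ 2.40319087e-04 -9.50066695e-01 -3.12046818e-01  8.04796090e-02]
 [ 9.99999964e-01  2.65907568e-04 -3.94519203e-05  1.26035996e-03]
 [ 1.20457566e-04 -3.12046797e-01  9.50066725e-01 -1.17530329e-01]
 [ 0.00000000e+00  0.00000000e+00  0.00000000e+00  1.00000000e+00]]
```

View pics/scene0.png

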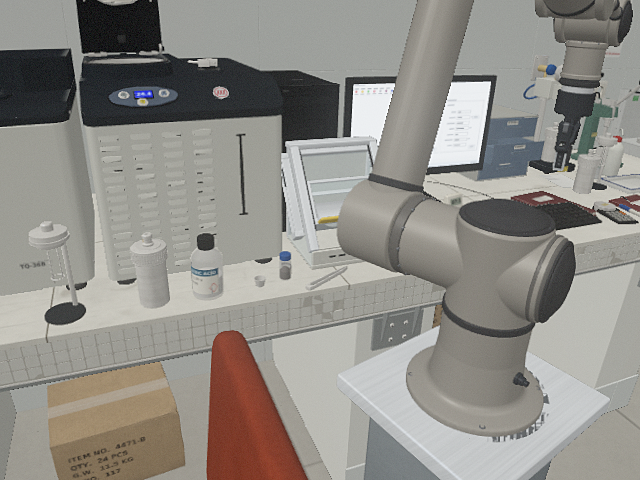

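View pics/top0.png

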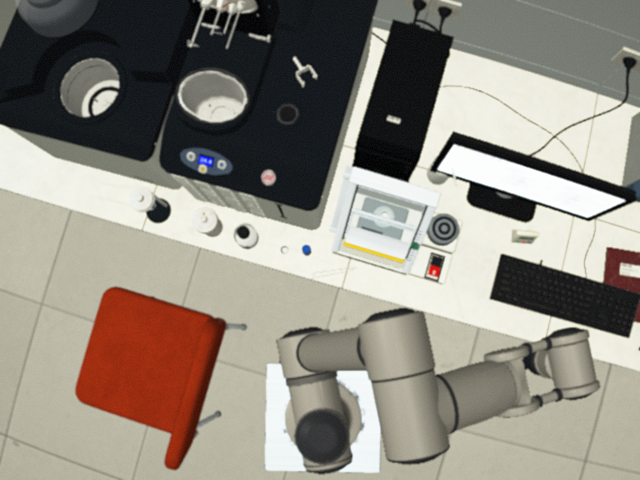

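The top view shows the hood at about (380,220), the yellow lip at (373,252), the green arrow at (414,246) and the red rocker at (435,269). In the scene view the arm hides most of the hood. I'll measure these from the top view.

```bash
python3 - <<'E'
from h import *
z=np.load("top0.npz");p,d=z["p"],z["d"];P=np.load("top0P.npy")
hsv=cv2.cvtColor(p,cv2.COLOR_RGB2HSV)
def m(lo,hi,box):
    k=cv2.inRange(hsv,lo,hi);o=np.zeros_like(k);x0,y0,x1,y1=box;o[y0:y1,x0:x1]=k[y0:y1,x0:x1];return o>0
for n,k in dict(yel=m((20,100,100),(35,255,255),(320,220,430,290)),grn=m((45,80,50),(90,255,255),(400,230,430,260)),red=m((0,120,100),(8,255,255),(420,250,455,290))).items():
    q=P[k];v,u=np.nonzero(k);print(n,k.sum(),(u.min(),u.max(),v.min(),v.max()),np.median(q,0).round(3));
    if len(u): 
        rect=cv2.minAreaRect(np.stack([u,v],1).astype(np.float32));print(rect, q.min(0).round(3),q.max(0).round(3))
# fine points on panel/white base edges
for uv in [(342,258),(408,270),(445,280),(450,255),(420,278),(415,260),(443,228),(435,170),(352,170)]:
    print(uv,P[uv[1],uv[0]].round(3))
E
```

```text
yel 216 (np.int64(344), np.int64(403), np.int64(242), np.int64(262)) [ 0.45  -0.126  0.116]
((373.2813415527344, 252.2330322265625), (61.969268798828125, 3.4464733600616455), 16.606979370117188) [ 0.256 -0.206  0.108] [ 0.476 -0.013  1.742]
grn 37 (np.int64(411), np.int64(418), np.int64(243), np.int64(248)) [ 0.465 -0.232  0.148]
((414.5, 245.5), (5.0, 7.0), 90.0) [ 0.459 -0.241  0.125] [ 0.473 -0.223  0.157]
red 102 (np.int64(429), np.int64(440), np.int64(265), np.int64(276)) [ 0.412 -0.3    0.049]
((433.95001220703125, 270.1499938964844), (11.384199142456055, 9.803059577941895), 18.43494987487793) [ 0.256 -0.319  0.033] [ 0.427 -0.013  1.742]
(342, 258) [ 0.447 -0.047 -0.01 ]
(408, 270) [ 0.409 -0.226  0.063]
(445, 280) [ 0.386 -0.333  0.032]
(450, 255) [ 0.455 -0.346  0.037]
(420, 278) [ 0.393 -0.268 -0.001]
(415, 260) [ 0.44  -0.249  0.035]
(443, 228) [ 0.521 -0.316  0.098]
(435, 170) [ 0.673 -0.29   0.132]
(352, 170) [ 0.637 -0.064  0.251]
```

```bash
cat >> h.py <<'E'
def frame(psi):
    return np.array([np.cos(psi),np.sin(psi),0]),np.array([-np.sin(psi),np.cos(psi),0])
def ori(psi,pitch,flip=0,roll90=0):
    """tool z = hood x tilted 'pitch' below horizontal; flip=0: tool x up-ish/back (camera above), 1: opposite; roll90: tool y in that plane"""
    hx,hy=frame(psi);Z=np.array([0,0,1.]);z=np.cos(pitch)*hx-np.sin(pitch)*Z
    x=-(-np.sin(pitch)*hx-np.cos(pitch)*Z)
    x=np.sin(pitch)*hx+np.cos(pitch)*Z
    if flip:x=-x
    y=np.cross(z,x)
    if roll90: x,y=y,-x
    return Ro.from_matrix(np.stack([x,y,z],1)).as_quat()
E
python3 - <<'E'
from h import *
psi=np.radians(-16.6)
hx,hy=frame(psi);print(hx,hy)
L=np.array([.45,-.126,.11]);
for pd in (38,50,60,70,80,90):
  for f in (0,1):
    for rr in (0,1,-1):
      o=ori(psi,np.radians(pd),f,abs(rr)) if rr>=0 else None
      if o is None: continue
      res=[]
      for s in (0,.1):
        z=Ro.from_quat(o).as_matrix()[:,2]
        pos=L+s*np.array([.616*hx[0],.616*hx[1],.788])-z*.03-np.array([0,0,.02])
        q=r.solve_ik(pos,o);res.append(None if q is None else np.round(q,2).tolist())
      print(pd,f,rr,res)
print("views")
for pos in ([.38,-.22,.40],[.30,-.2,.35],[.28,-.25,.3],[.36,-.22,.34]):
  for pd in (50,70,90):
    for f in (0,1):
      q=r.solve_ik(np.array(pos),ori(psi,np.radians(pd),f));
      if q is not None: print(pos,pd,f,np.round(q,2))
E
```

```text
[ 0.95832257 -0.28568837  0.        ] [0.28568837 0.95832257 0.        ]
38 0 0 [[-0.61, 0.5, 2.63, 2.81, 0.9, -1.57], [-0.54, 0.23, 2.38, 2.63, 0.41, -1.25]]
38 0 1 [[-0.61, 0.5, 2.63, 2.81, 0.9, 0.0], [-0.54, 0.23, 2.38, 2.63, 0.41, 0.32]]
38 1 0 [[-0.61, 0.5, 2.63, 2.81, 0.9, 1.58], [-0.54, 0.23, 2.38, 2.63, 0.41, 1.89]]
38 1 1 [None, [-0.54, 0.23, 2.38, 2.63, 0.41, -2.82]]
50 0 0 [[-0.56, 0.31, 2.45, 2.63, 0.35, -1.29], None]
50 0 1 [[-0.56, 0.31, 2.45, 2.63, 0.35, 0.28], None]
50 1 0 [[-0.56, 0.31, 2.45, 2.63, 0.35, 1.85], None]
50 1 1 [[-0.56, 0.31, 2.45, 2.63, 0.35, -2.86], None]
60 0 0 [None, [-0.48, 0.19, 2.06, 0.25, 0.38, 1.18]]
60 0 1 [None, [-0.48, 0.19, 2.06, 0.25, 0.38, 2.75]]
60 1 0 [None, [-0.48, 0.19, 2.06, 0.25, 0.38, -1.97]]
60 1 1 [None, [-0.48, 0.19, 2.06, 0.25, 0.38, -0.4]]
70 0 0 [[-0.48, 0.28, 2.16, 0.19, 0.36, 1.22], [-0.45, 0.24, 1.91, 0.09, 0.65, 1.34]]
70 0 1 [[-0.48, 0.28, 2.16, 0.19, 0.36, 2.79], [-0.45, 0.24, 1.91, 0.09, 0.65, 2.91]]
70 1 0 [[-0.48, 0.28, 2.16, 0.19, 0.36, -1.93], [-0.45, 0.24, 1.91, 0.09, 0.65, -1.8]]
70 1 1 [[-0.48, 0.28, 2.16, 0.19, 
[... 1467 characters left out ...]
 1.45 -2.08]
[0.28, -0.25, 0.3] 50 0 [-1.44 -0.24  2.22  0.78  1.    0.04]
[0.28, -0.25, 0.3] 70 0 [-1.14 -0.14  2.    0.3   1.07  0.6 ]
[0.28, -0.25, 0.3] 70 1 [-1.14 -0.14  2.    0.3   1.07 -2.54]
[0.28, -0.25, 0.3] 90 0 [-0.93  0.02  1.8   0.    1.32  0.93]
[0.28, -0.25, 0.3] 90 1 [-0.93  0.02  1.8   0.    1.32 -2.21]
[0.36, -0.22, 0.34] 50 0 [-1.06 -0.23  2.09  0.64  0.84  0.47]
[0.36, -0.22, 0.34] 50 1 [-1.06 -0.23  2.09  0.64  0.84 -2.67]
[0.36, -0.22, 0.34] 70 0 [-0.86 -0.09  1.85  0.21  1.1   0.93]
[0.36, -0.22, 0.34] 70 1 [-0.86 -0.09  1.85  0.21  1.1  -2.21]
[0.36, -0.22, 0.34] 90 0 [-0.73  0.09  1.62  0.    1.43  1.13]
[0.36, -0.22, 0.34] 90 1 [-0.73  0.09  1.62  0.    1.43 -2.01]
```

```bash
python3 - <<'E'
from h import *
print(optics.camera_model("wrist")["K"])
psi=np.radians(-16.6)
command_gripper(0.0,20)
for i,(pos,pd) in enumerate([((.36,-.22,.40),70),((.30,-.21,.35),52)]):
    r.reach(np.array(pos),ori(psi,np.radians(pd),1)); r.hold(.3)
    st=r.read_state(); p,d=optics.get_image("wrist")
    np.savez(f"w{i}.npz",p=p,d=d,pos=st["eef_pos"],rot=st["eef_rot"]); cv2.imwrite(f"pics/w{i}.png",p[::-1,::-1,::-1])
    print(st["time_s"],st["contact_force"])
E
```

```text
[[351.59300714   0.         322.87122963]
 [  0.         351.59300714 236.32407292]
 [  0.           0.           1.        ]]
2.9333 [-0.72915428 -0.07158869  0.32798853]
3.9167 [-0.44314306  0.84505699 -0.32944908]
```

View pics/w0.png

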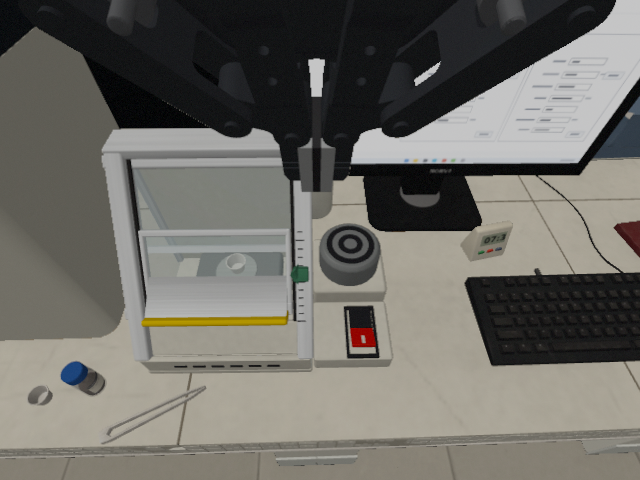

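View pics/w1.png

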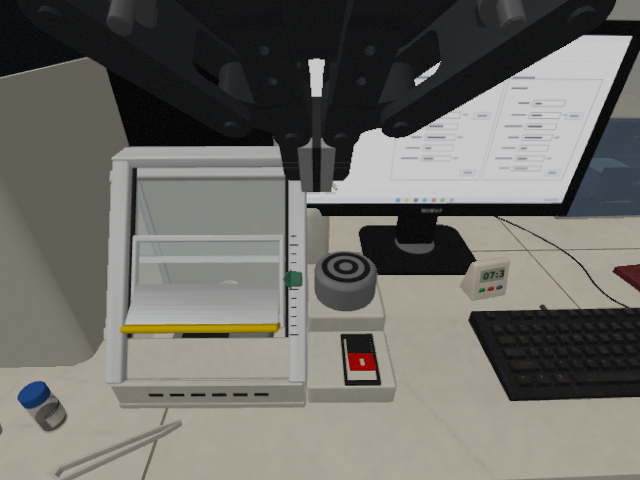

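The views (rotated 180°) show the following:

| Feature | w0 pixel position | w1 pixel position |
|---|---|---|
| Lip | (145..287, 321) | (123..280, 328) |
| Green arrow | about (300,273) | (293,280) |
| Red rocker half | (362,338) | (361,362) |

Next I'll get 3D positions from both views.

```bash
cat >> h.py <<'E'
def tri(rays):
    A=np.zeros((3,3));b=np.zeros(3)
    for o,d in rays:
        M=np.eye(3)-np.outer(d,d);A+=M;b+=M@o
    X=np.linalg.solve(A,b);return X,max(np.linalg.norm((np.eye(3)-np.outer(d,d))@(X-o)) for o,d in rays)
def feats(p):
    """p original wrist image; features found in the 180-turned picture, returned as original pixels"""
    q=np.ascontiguousarray(p[::-1,::-1]);h=cv2.cvtColor(q,cv2.COLOR_RGB2HSV);out={}
    def big(lo,hi):
        m=cv2.inRange(h,lo,hi);n,l,s,c=cv2.connectedComponentsWithStats(m);
        i=1+np.argmax([s[k][4] for k in range(1,n)]);return l==i
    y=big((20,120,90),(35,255,255));v,u=np.nonzero(y)
    for nm,uu in (("L",u.min()),("R",u.max())):
        k=np.abs(u-uu)<=4; out["lip"+nm+"t"]=(uu,v[k].min());out["lip"+nm+"b"]=(uu,v[k].max())
        out["lip"+nm]=(uu+(-.5 if nm=="L" else .5),(v[k].min()+v[k].max())/2)
    g=big((50,80,30),(90,255,255));v,u=np.nonzero(g);out["garr"]=(u.mean(),v.mean())
    k=u<=u.min()+1;out["gtip"]=(u.min()-.5,v[k].mean());out["gtop"]=(u[v==v.min()].mean(),v.min()-.5);out["gbot"]=(u[v==v.max()].mean(),v.max()+.5)
    rr=big((0,150,90),(8,255,255));c=cv2.boxPoints(cv2.minAreaRect(np.stack(np.nonzero(rr)[::-1],1).astype(np.float32)))
    c=c[np.argsort(c[:,1])];t=c[:2][np.argsort(c[:2,0])];b=c[2:][np.argsort(c[2:,0])]
    out.update(rTL=t[0],rTR=t[1],rBL=b[0],rBR=b[1])
    return {k:(639-a[0],479-a[1]) for k,a in out.items()}
E
python3 - <<'E'
from h import *
F=[];C=[];D=[]
for i in (0,1):
    z=np.load(f"w{i}.npz");F.append(feats(z["p"]));C.append(cam("wrist",dict(eef_pos=z["pos"],eef_rot=z["rot"])));D.append(z["d"])
for k in F[0]:
    X,e=tri([ray(C[i],F[i][k]) for i in (0,1)])
    print(k,[(round(639-float(f[k][0])),round(479-float(f[k][1]))) for f in F],X.round(4),round(e,4),[pt(C[i],F[i][k],D[i][int(F[i][k][1]),int(F[i][k][0])]).round(3).tolist() for i in (0,1)])
# kick panel front corners in turned view w1, w0
for a,b in (((148,371),(114,404)),((312,370),(304,404)),((316,364),(309,399)),((390,364),(393,399)),((312,358),(305,381))):
    X,e=tri([ray(C[0],(639-a[0],479-a[1])),ray(C[1],(639-b[0],479-b[1]))]);print(a,X.round(4),round(e,4))
E
```

```text
lipLt [(141, 318), (120, 325)] [ 0.4801 -0.0471  0.1142] 0.0003 [[0.492, -0.04, 0.096], [0.495, -0.041, 0.1]]
lipLb [(141, 326), (120, 333)] [ 0.4718 -0.0466  0.1108] 0.0003 [[0.485, -0.038, 0.09], [0.489, -0.04, 0.094]]
lipL [(140, 322), (120, 329)] [ 0.4762 -0.0463  0.1124] 0.0 [[0.473, -0.048, 0.117], [0.472, -0.048, 0.117]]
lipRt [(287, 311), (279, 322)] [ 0.4459 -0.2107  0.1046] 0.0003 [[0.447, -0.211, 0.102], [0.446, -0.211, 0.104]]
lipRb [(287, 324), (279, 331)] [ 0.4258 -0.2067  0.1128] 0.0007 [[0.443, -0.208, 0.077], [0.516, -0.22, 0.013]]
lipR [(288, 318), (280, 326)] [ 0.4355 -0.2092  0.1087] 0.0005 [[0.436, -0.209, 0.108], [0.447, -0.211, 0.096]]
garr [(299, 274), (293, 279)] [ 0.4665 -0.233   0.1448] 0.0001 [[0.465, -0.232, 0.148], [0.462, -0.232, 0.149]]
gtip [(290, 274), (284, 279)] [ 0.4692 -0.2231  0.1447] 0.0002 [[0.466, -0.222, 0.15], [0.465, -0.223, 0.148]]
gtop [(298, 266), (290, 270)] [ 0.4749 -0.2325  0.1502] 0.0004 [[0.474, -0.233, 0.151], [0.47, -0.231, 0.154]]
gbot [(296, 282), (290, 288)] [ 0.46   -0.2278  0.1389] 0.0004 [[0.46, -0.227, 0.14], [0.467, -0.23, 0.132]]
rTL [(350, 328), (348, 353)] [ 0.428  -0.2884  0.0462] 0.0004 [[0.43, -0.289, 0.041], [0.429, -0.289, 0.044]]
rTR [(375, 328), (375, 353)] [ 0.4184 -0.3198  0.0465] 0.0001 [[0.422, -0.322, 0.038], [0.423, -0.323, 0.04]]
rBL [(350, 346), (348, 370)] [ 0.4041 -0.2794  0.0482] 0.0002 [[0.409, -0.282, 0.035], [0.414, -0.284, 0.034]]
rBR [(375, 346), (375, 370)] [ 0.3949 -0.3094  0.0485] 0.0003 [[0.394, -0.309, 0.052], [0.394, -0.309, 0.049]]
(148, 371) [ 0.4601 -0.0164  0.0139] 0.0021
(312, 370) [ 0.4017 -0.2267  0.0084] 0.0007
(316, 364) [ 0.4099 -0.2348  0.0023] 0.0006
(390, 364) [ 0.3808 -0.3317  0.0027] 0.0007
(312, 358) [ 0.4019 -0.228   0.0516] 0.0
```

```bash
python3 - <<'E'
from h import *
z=np.load("w0.npz");c=cam("wrist",dict(eef_pos=z["pos"],eef_rot=z["rot"]));P=cloud(c,z["d"])[::-1,::-1];q=np.ascontiguousarray(z["p"][::-1,::-1])
hx,hy=frame(np.radians(-16.6))
for v in range(300,368,3):
    X=P[v,358:368].mean(0) if 0 else np.median(P[v,352:360],0)
    print(v,q[v,356],"hx %.4f hy %.4f z %.4f"%(X@hx,X@hy,X[2]))
cr=cv2.resize(q[255:375,270:410],None,fx=5,fy=5,interpolation=cv2.INTER_CUBIC);cv2.imwrite("pics/crop.png",cr[...,::-1])
E
```

```text
300 [111 107  99] hx 0.5410 hy -0.1641 z 0.0335
303 [164 160 149] hx 0.5362 hy -0.1650 z 0.0339
306 [61 59 55] hx 0.5291 hy -0.1642 z 0.0386
309 [25 24 27] hx 0.5215 hy -0.1632 z 0.0443
312 [22 23 25] hx 0.5169 hy -0.1629 z 0.0445
315 [25 25 26] hx 0.5123 hy -0.1625 z 0.0449
318 [25 24 26] hx 0.5078 hy -0.1622 z 0.0442
321 [24 24 27] hx 0.5032 hy -0.1617 z 0.0445
324 [23 25 27] hx 0.4991 hy -0.1618 z 0.0443
327 [20 20 24] hx 0.4941 hy -0.1611 z 0.0447
330 [146   4   0] hx 0.4899 hy -0.1609 z 0.0461
333 [147  11   2] hx 0.4845 hy -0.1601 z 0.0484
336 [146   4   0] hx 0.4799 hy -0.1598 z 0.0502
339 [146   6   0] hx 0.4746 hy -0.1592 z 0.0519
342 [146   1   0] hx 0.4699 hy -0.1588 z 0.0538
345 [138  13   5] hx 0.4666 hy -0.1587 z 0.0523
348 [166 161 150] hx 0.4702 hy -0.1606 z 0.0337
351 [165 162 150] hx 0.4659 hy -0.1602 z 0.0341
354 [37 37 36] hx 0.4600 hy -0.1594 z 0.0388
357 [13 12 11] hx 0.4567 hy -0.1593 z 0.0376
360 [121 118 108] hx 0.4555 hy -0.1599 z 0.0297
363 [117 114 105] hx 0.4554 hy -0.1608 z 0.0188
366 [113 110 100] hx 0.4555 hy -0.1619 z 0.0067
```

View pics/crop.png

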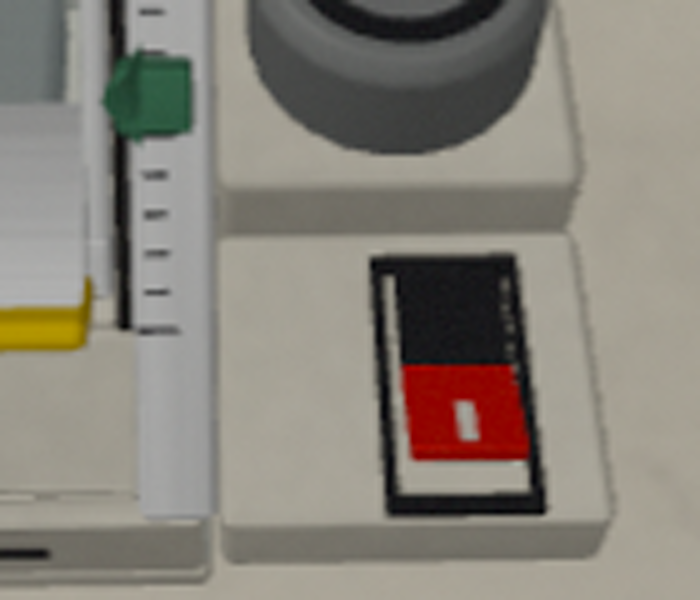

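Crop: the red paddle half is raised towards the front, with its near edge at hx≈0.466, z≈0.054 and its pivot at hx≈0.492, z≈0.045. I'll press it now.

```bash
python3 - <<'E'
from h import *
psi=np.radians(-16.6);hx,hy=frame(psi)
print(r.tip_extent)
b=.4665*hx-.168*hy; o=ori(psi,np.pi/2,1)
r.reach(b+[0,0,.10+.025],o)
r.move_straight(b+[0,0,.062+.025],speed=.1)
f0=np.array(r.read_state()["contact_force"])
for z in (.056,.053,.050,.047,.045,.0435,.042):
    hit=r.move_straight(b+[0,0,z+.025],speed=.02,max_force=12)
    s=r.read_state();print(z,hit,(s["eef_pos"][2]-.025).round(4),(np.array(s["contact_force"])-f0).round(2),s["time_s"])
    if hit:break
r.move_straight(b+[0,0,.10+.025],speed=.1)
r.reach(np.array((.36,-.22,.40)),ori(psi,np.radians(70),1)); r.hold(.2)
st=r.read_state(); p,d=optics.get_image("wrist")
np.savez("w2.npz",p=p,d=d,pos=st["eef_pos"],rot=st["eef_rot"]);c=cam("wrist",st);P=cloud(c,d)[::-1,::-1];q=p[::-1,::-1]
for v in range(306,360,4):
    X=np.median(P[v,352:360],0);print(v,q[v,356],"hx %.4f z %.4f"%(X@hx,X[2]))
print(st["time_s"],st["joint_positions"])
E
```

```text
0.025
0.056 False 0.056 [-0.01  1.21 -1.12] 5.9667
0.053 False 0.0529 [ 0.36  0.68 -0.86] 6.2667
0.05 False 0.0498 [ 0.29  0.28 -0.04] 6.5667
0.047 False 0.0468 [-0.29 -0.02 -0.24] 6.8667
0.045 False 0.0449 [ 0.81  0.11 -0.33] 7.1167
0.0435 False 0.0447 [-1.85  3.09 13.84] 7.3667
0.042 False 0.0445 [-5.84  5.79 26.02] 7.6167
306 [25 24 27] hx 0.5197 z 0.0544
310 [27 27 30] hx 0.5143 z 0.0527
314 [27 26 29] hx 0.5094 z 0.0508
318 [27 28 30] hx 0.5045 z 0.0495
322 [31 30 34] hx 0.4994 z 0.0473
326 [33 32 34] hx 0.4950 z 0.0454
330 [158   6   0] hx 0.4891 z 0.0457
334 [158   7   0] hx 0.4834 z 0.0452
338 [158   5   0] hx 0.4779 z 0.0449
342 [159   7   0] hx 0.4727 z 0.0450
346 [159   8   0] hx 0.4676 z 0.0445
350 [157 144 133] hx 0.4664 z 0.0339
354 [25 23 26] hx 0.4594 z 0.0392
358 [152 148 137] hx 0.4564 z 0.0319
9.6583 [-0.86116254 -0.11623365  1.71136097  0.19552191  1.25823226 -2.17514852]
```

The rocker is fully over: the near half is level at z≈0.045. Next I'll measure the lip precisely and check which poses the arm can reach for pushing from below.

```bash
cat >> h.py <<'E'
psi=np.radians(-16.6);hx,hy=frame(psi);t=np.radians(38)
U=np.sin(t)*hx+np.array([0,0,np.cos(t)]);N=-np.cos(t)*hx+np.array([0,0,np.sin(t)])  # N: square out of the sash
B=np.stack([N,hy,U])
E
python3 - <<'E'
from h import *
for i in (0,1,2):
    z=np.load(f"w{i}.npz");c=cam("wrist",dict(eef_pos=z["pos"],eef_rot=z["rot"]));h=cv2.cvtColor(z["p"],cv2.COLOR_RGB2HSV)
    P=cloud(c,z["d"])@B.T
    y=cv2.inRange(h,(20,120,90),(35,255,255));e=cv2.erode(y,np.ones((3,3)))>0
    q=P[e];yy=q[:,1];n=np.polyfit(yy,q[:,0],1);u=np.polyfit(yy,q[:,2],1)
    print(i,e.sum(),"slopes",n[0].round(4),u[0].round(4),"N pct",np.percentile(q[:,0],[5,50,95]).round(4),"U pct",np.percentile(q[:,2],[2,50,98]).round(4),"y",P[y>0][:,1].min().round(4),np.percentile(P[y>0][:,1],[1,99]).round(4))
    g=cv2.inRange(h,(50,80,30),(90,255,255));g=(cv2.erode(g,np.ones((2,2)))>0);gq=P[g];print("green N,y,U min/med/max",np.percentile(gq,[2,50,98],axis=0).round(4).tolist())
mid=np.array([0,0,0])
E
cat > scan.py <<'E'
from h import *
L=B.T@np.array([-.285,0,.36]) if 0 else np.array([.478,-.133,.095])
for pd in (25,33,38):
  for a in (-30,0,30):
    o=(Ro.from_rotvec(np.radians(a)*U)*Ro.from_quat(ori(psi,np.radians(pd),0))).as_quat();zt=Ro.from_quat(o).as_matrix()[:,2]
    for d in (0,.06,.1):
        row=[]
        for s in (-.035,-.012,.04):
            q=r.solve_ik(L+N*.01+U*s-zt*(.025+d),o);row.append(None if q is None else np.round(q,2).tolist())
        print(pd,a,d,row)
E
python3 scan.py
```

```text
0 941 slopes -0.0943 -0.0595 N pct [-0.301 -0.297 -0.295] U pct [0.3771 0.3811 0.3834] y -0.2643 [-0.075   0.0869]
green N,y,U min/med/max [[-0.4625, -0.331, 0.4129], [-0.3114, -0.0895, 0.4321], [-0.3098, -0.0813, 0.439]]
1 1039 slopes -0.107 -0.0265 N pct [-0.2988 -0.2963 -0.2946] U pct [0.3767 0.3799 0.3829] y -0.264 [-0.0754  0.0866]
green N,y,U min/med/max [[-0.4884, -0.3786, 0.4095], [-0.3109, -0.0906, 0.4305], [-0.3092, -0.082, 0.4381]]
2 952 slopes -0.0722 -0.0489 N pct [-0.3013 -0.2971 -0.2949] U pct [0.3771 0.3811 0.3833] y -0.2651 [-0.0754  0.0864]
green N,y,U min/med/max [[-0.4875, -0.376, 0.411], [-0.3114, -0.0892, 0.4323], [-0.3095, -0.0811, 0.44]]
25 -30 0 [[0.07, 0.9, 2.49, 3.99, 1.38, -1.71], [0.05, 0.82, 2.47, 3.99, 1.31, -1.79], [0.01, 0.66, 2.39, 4.02, 1.17, -1.97]]
25 -30 0.06 [None, None, None]
25 -30 0.1 [None, None, None]
25 0 0 [None, None, [-0.59, 0.6, 2.6, 2.85, 1.19, -1.59]]
25 0 0.06 [None, None, None]
25 0 0.1 [None, None, None]
25 30 0 [[-1.18, 0.92, 2.52, 1.8, 1.28, -1.54], [-1.14, 0.83, 2.49, 1.81, 1.26, -1.43], [-1.05, 0.66, 2.42, 1.81, 1.21, -1.18]]

[... 1109 characters left out ...]
ne]
38 -30 0.1 [None, None, None]
38 0 0 [[-0.6, 0.6, 2.63, 2.85, 0.99, -1.6], [-0.58, 0.5, 2.58, 2.83, 0.85, -1.55], [-0.55, 0.35, 2.45, 2.77, 0.58, -1.42]]
38 0 0.06 [None, [-0.66, 0.32, 2.67, 2.71, 0.76, -1.49], [-0.6, 0.15, 2.53, 2.59, 0.48, -1.27]]
38 0 0.1 [None, None, [-0.66, -0.0, 2.56, 2.33, 0.4, -1.03]]
38 30 0 [[-1.08, 0.66, 2.43, 1.69, 1.0, -1.14], [-1.05, 0.6, 2.39, 1.66, 0.99, -1.02], [-0.98, 0.48, 2.3, 1.58, 0.96, -0.77]]
38 30 0.06 [[-1.27, 0.55, 2.47, 1.45, 1.02, -1.05], [-1.23, 0.48, 2.43, 1.43, 1.02, -0.93], [-1.14, 0.37, 2.33, 1.38, 1.03, -0.68]]
38 30 0.1 [[-1.4, 0.47, 2.47, 1.28, 1.06, -0.97], [-1.35, 0.41, 2.43, 1.27, 1.07, -0.85], [-1.25, 0.3, 2.33, 1.25, 1.1, -0.62]]
```

```bash
cat >> h.py <<'E'
def lipgreen(p,d,st):
    c=cam("wrist",st);h=cv2.cvtColor(p,cv2.COLOR_RGB2HSV);P=cloud(c,d)@B.T;o={}
    for n,lo,hi in (("lip",(20,120,90),(35,255,255)),("grn",(50,80,30),(90,255,255))):
        m=cv2.inRange(h,lo,hi);k,l,s,_=cv2.connectedComponentsWithStats(m);m=(l==1+np.argmax(s[1:,4]));q=P[m]
        med=np.median(q,0);o[n]=q[(np.abs(q[:,[0,2]]-med[[0,2]])<.02).all(1)]
    return o
E
python3 - <<'E'
from h import *
for i in (0,1,2):
    z=np.load(f"w{i}.npz");o=lipgreen(z["p"],z["d"],dict(eef_pos=z["pos"],eef_rot=z["rot"]))
    q=o["lip"];f=q[q[:,0]>np.median(q[:,0])-.004]
    print(i,[ [round(float(np.median(f[(f[:,1]>a)&(f[:,1]<a+.02)][:,k])),4) for k in (0,2)] for a in np.arange(-.075,.08,.025)],np.percentile(f,[2,50,98],axis=0).round(4).tolist())
    g=o["grn"];print(np.percentile(g,[2,50,98],axis=0).round(4).tolist(),"tip",g[g[:,1]>np.percentile(g[:,1],95)].mean(0).round(4))
rest=np.array([-.309,.004,.3765])
for a in (15,20,25,30):
    o=(Ro.from_rotvec(np.radians(a)*U)*Ro.from_quat(ori(psi,np.radians(36),0))).as_quat();zt=Ro.from_quat(o).as_matrix()[:,2]
    for d,s in ((.12,0),(.12,-.025),(0,-.025),(0,.06),(.1,.05)):
        q=r.solve_ik(B.T@(rest+[0,0,s-.011])-zt*(.025+d),o);print(a,d,s,None if q is None else np.round(q,2))
E
```

```text
0 [[-0.2976, 0.3809], [-0.2973, 0.3806], [-0.2971, 0.3806], [-0.2966, 0.3804], [-0.2965, 0.3803], [-0.2964, 0.38], [-0.2962, 0.3795]] [[-0.3008, -0.0715, 0.3756], [-0.2969, 0.0071, 0.3804], [-0.2945, 0.0852, 0.3832]]
[[-0.3175, -0.0985, 0.4231], [-0.3114, -0.0896, 0.432], [-0.3098, -0.0812, 0.4391]] tip [-0.3157 -0.0811  0.4304]
1 [[-0.2972, 0.38], [-0.2971, 0.3793], [-0.2966, 0.3798], [-0.2964, 0.3791], [-0.296, 0.3791], [-0.2957, 0.379], [-0.2957, 0.3788]] [[-0.2998, -0.0719, 0.3755], [-0.2965, 0.0058, 0.3792], [-0.2944, 0.0847, 0.3829]]
[[-0.3131, -0.0994, 0.4234], [-0.3109, -0.0906, 0.4305], [-0.3092, -0.0819, 0.4381]] tip [-0.3127 -0.0819  0.4314]
2 [[-0.2976, 0.381], [-0.2972, 0.3808], [-0.297, 0.3804], [-0.2968, 0.3802], [-0.2967, 0.3802], [-0.2964, 0.3798], [-0.2963, 0.3798]] [[-0.3009, -0.0722, 0.3754], [-0.2969, 0.0075, 0.3804], [-0.2946, 0.085, 0.3832]]
[[-0.3296, -0.0982, 0.4233], [-0.3114, -0.0897, 0.4321], [-0.3096, -0.0809, 0.4391]] tip [-0.3205 -0.0808  0.4292]
15 0.12 0 [-1.46  0.18  2.68  1.46  0.97 -1.03]
15 0.12 -0.025 None
15 0 -0.025 [-1.    0.65  2.63  2.19  1.
[... 154 characters left out ...]
]
20 0.12 -0.025 [-1.57  0.35  2.67  1.36  1.01 -1.17]
20 0 -0.025 [-1.07  0.66  2.58  2.    1.03 -1.42]
20 0 0.06 [-0.93  0.39  2.41  1.84  0.86 -0.92]
20 0.1 0.05 [-1.27  0.16  2.5   1.41  0.98 -0.73]
25 0.12 0 [-1.5   0.31  2.54  1.25  1.08 -0.93]
25 0.12 -0.025 [-1.56  0.4   2.58  1.25  1.06 -1.08]
25 0 -0.025 [-1.11  0.67  2.53  1.83  1.03 -1.32]
25 0 0.06 [-0.98  0.42  2.37  1.7   0.93 -0.85]
25 0.1 0.05 [-1.31  0.23  2.44  1.32  1.07 -0.71]
30 0.12 0 [-1.49  0.38  2.46  1.17  1.14 -0.88]
30 0.12 -0.025 [-1.55  0.45  2.5   1.16  1.11 -1.  ]
30 0 -0.025 [-1.15  0.68  2.47  1.67  1.04 -1.22]
30 0 0.06 [-1.02  0.46  2.32  1.58  1.   -0.79]
30 0.1 0.05 [-1.33  0.3   2.37  1.24  1.14 -0.69]
```

```bash
cat >> h.py <<'E'
rest=np.array([-.309,.004,.3765])
OP=(Ro.from_rotvec(np.radians(25)*U)*Ro.from_quat(ori(psi,np.radians(36),0))).as_quat();ZT=Ro.from_quat(OP).as_matrix()[:,2]
def pp(s,d=0): return B.T@(rest+[0,0,s-.011])-ZT*(.025+d)
def fo(): return B@np.array(r.read_state()["contact_force"])
E
python3 - <<'E'
from h import *
q=np.array(r.read_state()["joint_positions"]);q[0]=-1.5;r.movej(q)
r.reach(pp(0,.12),OP);print("W",fo().round(1))
r.move_straight(pp(-.018,.12),speed=.1)
if r.move_straight(pp(-.018,0),speed=.1,max_force=8): print("HIT",fo())
r.hold(.2)
st=r.read_state();f0=fo();print(st["time_s"],f0.round(2))
p,d=optics.get_image("wrist");cv2.imwrite("pics/u0.png",p[...,::-1]);np.savez("u0.npz",p=p,d=d,pos=st["eef_pos"],rot=st["eef_rot"])
for s in (-.012,-.008,-.005,-.002,.001,.004):
    h=r.move_straight(pp(s),speed=.03,max_force=15);print(s,h,(fo()-f0).round(2))
print(r.read_state()["time_s"])
E
```

```text
W [-0.4 -0.6 -0.5]
14.0167 [-0.01 -0.24  0.08]
-0.012 False [1.32 1.11 0.53]
-0.008 False [ 0.5   0.08 -1.  ]
-0.005 False [-0.25 -0.13  0.06]
-0.002 False [-0.32  0.9  -0.68]
0.001 False [-0.48  0.88 -1.1 ]
0.004 False [-0.27  1.69 -1.43]
15.7
```

View pics/u0.png

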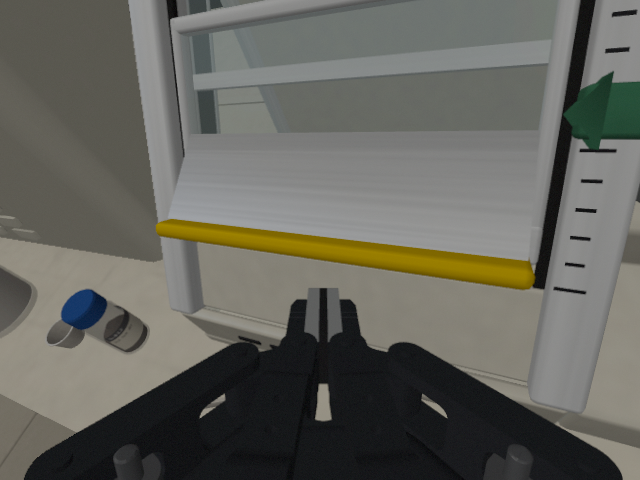

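u0 shows the fingertips (323,290) just below the lip, which runs (160,228)–(530,275), with the arrow tip at (565,115). I'll keep pushing and measure in steps.

```bash
cat >> h.py <<'E'
def meas(tag):
    st=r.read_state();p,d=optics.get_image("wrist");cv2.imwrite(f"pics/{tag}.png",p[...,::-1]);np.savez(f"{tag}.npz",p=p,d=d,pos=st["eef_pos"],rot=st["eef_rot"])
    return rep(p,d,st)
def rep(p,d,st):
    o=lipgreen(p,d,st);q=o["lip"];f=q[q[:,0]>np.percentile(q[:,0],95)-.006];g=o["grn"];e=f[f[:,1]<-.05]
    return "lip R U %s N %s | grn U %s tip %s"%(np.percentile(e[:,2],[2,50,98]).round(4),np.median(e[:,0]).round(4),np.percentile(g[:,2],[2,50,98]).round(4),g[g[:,1]>np.percentile(g[:,1],96)].mean(0).round(4))
E
python3 - <<'E'
from h import *
z=np.load("u0.npz");print("u0",rep(z["p"],z["d"],dict(eef_pos=z["pos"],eef_rot=z["rot"])))
for s in (.008,.013,.03,.042):
    h=r.move_straight(pp(s),speed=.04,max_force=15);print(s,h,fo().round(2),meas(f"u{int(s*1000)}"))
    if h: break
print(r.read_state()["time_s"])
E
```

```text
u0 lip R U [0.3761 0.3803 0.383 ] N -0.2973 | grn U [0.4213 0.4298 0.4382] tip [-0.3151 -0.08    0.4301]
0.008 False [-0.02  0.46 -1.3 ] lip R U [0.3869 0.3913 0.3939] N -0.2974 | grn U [0.4228 0.4312 0.4393] tip [-0.3147 -0.0801  0.4308]
0.013 False [ 0.33  0.55 -0.13] lip R U [0.3919 0.3963 0.3989] N -0.2974 | grn U [0.4229 0.4314 0.4393] tip [-0.3149 -0.0801  0.4309]
0.03 False [ 0.28 -0.68  0.01] lip R U [0.4092 0.4136 0.4161] N -0.2974 | grn U [0.4231 0.432  0.4397] tip [-0.3153 -0.0799  0.431 ]
0.042 False [-0.04 -0.13  1.18] lip R U [0.4209 0.4253 0.4279] N -0.2975 | grn U [0.4233 0.4324 0.4399] tip [-0.3154 -0.0799  0.4309]
17.45
```

```bash
python3 - <<'E'
from h import *
h=r.move_straight(pp(.0487),speed=.03,max_force=15);r.hold(.2);print(h,fo().round(2),meas("u48"))
r.move_straight(pp(.030),speed=.08)
r.move_straight(pp(.030,.12),speed=.12)
r.hold(.2);print(r.read_state()["time_s"],meas("u99"))
E
```

```text
False [-0.07 -0.41 -0.56] lip R U [0.4277 0.432  0.4346] N -0.2974 | grn U [0.4233 0.4325 0.4399] tip [-0.3152 -0.0798  0.4311]
19.8083 lip R U [0.4269 0.431  0.4343] N -0.2972 | grn U [0.4231 0.4312 0.4384] tip [-0.3114 -0.0814  0.4309]
```

View pics/u99.png

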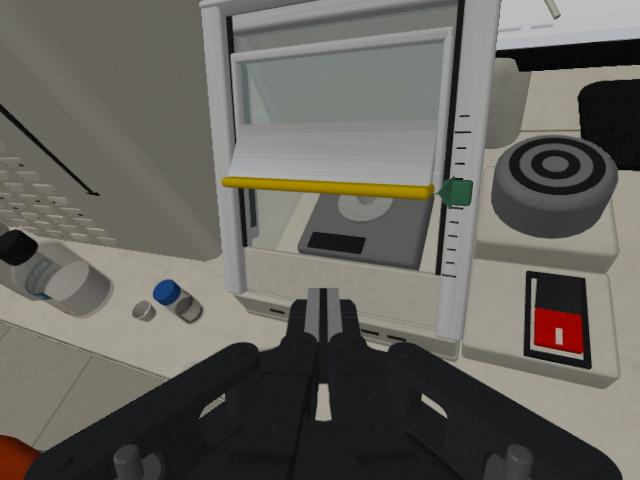

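In u99 the lip's right end (432,191) is level with the arrow tip (440,191). The rocker is on, and the gripper is clear of everything.

```bash
python3 -c "
from h import *
print(r.finish_job())"
```

```text
the job is handed in; nothing more can be done
None
```

I pressed the fan switch fully on, then pushed the sash up until its lip measured within about 0.5 mm of the green arrow, backed the gripper clear and handed the job in at about 20 s; the verdict wasn't shown.

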